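# Load the stripped flat engine parts into the washing pot

## Robot

A 6-joint arm with a two-finger parallel gripper is mounted at the origin on the work surface. World frame = base frame: x ahead of the robot, y to its left, z up, the work surface at z = 0. Lengths are in m, angles in rad, forces in N, time in s.
With the tool pointing down it reaches from about 0.325 to 0.925 m from the base axis. Payload 3.1 kg.
Tool frame: the origin (TCP) lies at the very end of the fingers, on their centre line; the grasp point (between the pads) lies 19 mm behind it; z points along the fingers, y is the line along which they close (so a half turn about z gives the same grasp; the last joint's range is limited). The gripper opens to 85 mm and grips with 20 to 120 N. Pads are 22 mm wide; open, the fingers measure 114 mm over their backs; the gripper's body (76 mm by 85 mm) begins 54 mm behind the grasp point. The pads swing forward as they close: fully open they stand 13 mm farther back than shut.
Start: joints at [1.142, 0.217, 1.613, -0, 1.311, -0.112], TCP at [0.195, 0.594, 0.231] pointing down, gripper open.
Joint ranges: [-2.75, 2.75], [-0.78, 2.1], [0.31, 2.55], [-1.13, 4.27], [0.13, 2.63], [-2.58, 2.58]. Speed limits (rad/s): [2.79, 2.79, 3.14, 3.14, 3.14, 3.14].

## Interface

Orientations are given as a unit quaternion [x, y, z, w].
In Python, from cell import observe, capture, calibration, order gives the robot as it stands.
- The arm moves only by the tool arm_command, never from a script. Its argument "motion" is a list of rows, each a list of 4 numbers: the shift along the tool's x, y, z in cm, then the turn about the tool's z in rad. In form: [[dx, dy, dz, turn], ...]. A call has 1 to 20 rows; each row shifts and turns the commanded pose from where the row before left it, along the tool's axes as they then stand; what a row does not reach is not made up. A row lasts 1/12 s, in which the tool goes at most 41.7 mm and 7.16 degrees, less where a joint would pass 70% of its speed; a pose out of reach is approached as far as the arm can. A call is refused whole if a number of a shift passes 4.17 or a number of a turn 0.125, either way. A call with a gripper value outside its range is refused whole. "jaw" is the gripper's target within -1 to 1 (fully open at 1, half-way at 0, shut at -1), set as the call begins (left out, the last holds). The fingers move at their own pace and stop on an object; the grip force is fixed at half the most. Time passes only in rows, so rows that do not move let the fingers close. It gives the time, the measured TCP pose, the force, the opening and the grip force at its end, in the units of the state.
- observe(): the state, without advancing time (a new reading comes with each control period).
- capture(name): name is "side" or "top"; returns the picture (480x640x3 uint8, red, green, blue); there is no depth.
- calibration(name): a dict with "fx", "fy", "cx", "cy" (pixels), "pose" (4x4, takes a point from camera to world coordinates). Camera axes: x right, y up, looking along -z (the intrinsics and any distortion apply to the point x, -y, -z); pixel columns grow to the right and rows downward; lengths in m; the calibration is good to about 2 mm. A picture is of the moment at which its call begins. calibration takes no time and is no camera call.
- order.hand_in(): hands the job in; it is judged then, once.
The state is a dict: "t": time; "q": joint angles; "joint_velocities": joint speeds; "joint_torque": joint torques, N m; "tool_pos": TCP position; "tcp_rot": TCP orientation; "wrist_force": force on the tool from outside, world axes, zero at the start; "torque": the same for the moment, N m; "grip_width": opening from 0.0 (shut) to 1.0 (fully open); "gripper_force": force on a finger pad.
Only numpy, scipy, OpenCV 4.12 (cv2) and the standard library are available. Lean on these libraries where they do the work, as an engineer would, in place of code of your own. Each camera call takes 0.05 s, during which the arm holds its last target. There are 200 camera calls.

## Task

Gather the three flat steel engine parts - the rectangular cover plate, the oval flange and the small round disc that lies on the cover plate - from the bench in front of and under the riser shelf, and load them into the aluminium washing pot on the hotplate. Take them one at a time and lower each one down inside the pot before letting go, do not drop it in from above the rim. Leave the pot standing on its hotplate and the mug, oil bottle and spanner where they are.

Things in the scene. Friction and masses are not known exactly. Their poses are not given: they have to be found in the camera images.
- cover: Rectangular steel cover plate with four small dark bolt-hole marks, 70 (its x) x 52 (its y) x 6 mm thick, about 0.16 kg, loose, lying flat on the bench. Origin at the centre of its underside, z up. Its x axis points within 0.3 rad of the riser's x axis. The disc starts on top of it.
- flange: Oval steel flange with dark bore and bolt-hole marks, 72 (x) x 42 (y) x 8 mm thick, straight sides 30 mm long at the middle, half-round ends; 0.15 kg, loose, flat on the bench. Origin: centre of its underside, z up. Its x is within 0.3 rad of the riser's x. Either the flange or the cover plate (with the disc) lies under the riser, the other on the open bench in front of it.
- disc: Small solid round steel disc, diameter 46 mm, 8 mm thick, about 0.1 kg, loose, lying flat on top of the cover plate, its centre at most 12 mm from the cover plate's. Origin at the centre of its underside, z up.
- pot: Open aluminium pot, outer radius 108 mm, wall 4 mm, 110 mm high, floor 5 mm thick, 0.9 kg, loose, standing on the hotplate. Origin: centre of its underside, z up. A black handle along its +x reaches 240 mm from the axis, 84 to 100 mm up, pointing away from the robot; a small wire loop at -x reaches 132 mm.
- hotplate: Blue hotplate with a dark top, 240 x 240 mm, 60 mm high, fixed (switched off, cold). A knob and a nameplate are on its -x face. Origin at the centre of its underside, z up. It stands on one side (left or right) of the bench and the riser on the other.
- riser: Low fixed shelf: board 120 (x) x 340 (y) x 12 mm, underside 175 mm over the bench; 14 mm posts at x -45, +50, y +-161; rail under it at x +50, 155 mm over the bench. Jars on top to 245 mm, x -10 to 55. Origin on the bench under its centre, z up; front (-x) faces the robot. The part under it lies at x -35 to -15, the open one at x -150 to -120 (mm): under it the gripper must lean in from the front.
- mug: White mug, radius 38 mm, 90 mm high, handle to its +y; a bystander, leave it where it is. Origin at the centre of its underside.
- oil: Grey oil bottle, radius 30 mm, 170 mm high; a bystander, leave it where it is. Origin at the centre of its underside.
- spanner: Steel spanner 140 mm long lying flat along its x; a bystander, leave it where it is. Origin at the middle of its underside.
Mind the look-alikes: they are no part of the job. What is shaped like the cover but green or turquoise is not meant.

How it is judged:
At the end, for the whole second after the job is handed in: Cover plate, flange and disc lie released and at rest in the pot (within 100 mm of its axis, under 60 mm above its underside); pot upright, within 60 mm of the hotplate's centre; mug, bottle and spanner within 30 mm of their starts, mug and bottle upright (horizontal distance between each of cover, flange, disc and pot below 0.1 m and z of cover in the frame of pot between 0 and 0.06 m and linear speed of each of cover, flange, disc below 0.03 m/s and contact force between the fingers and cover below 0.1 N and z of flange in the frame of pot between 0 and 0.06 m and contact force between the fingers and flange below 0.1 N and z of disc in the frame of pot between 0 and 0.06 m and contact force between the fingers and disc below 0.1 N and horizontal distance between pot and hotplate below 0.06 m and angle between pot's own z axis and vertical below 0.06 rad and distance of each of mug, oil, spanner from where it was at the start of the episode below 0.03 m and angle between each of mug, oil's own z axis and vertical below 0.2 rad); the robot touches nothing.
It fails at once if a part is let go, or carried in loose, over the pot above its rim ((horizontal distance between cover and pot below 0.1 m and z of cover in the frame of pot above 0.11 m and contact force between the fingers and cover below 0.1 N) or (horizontal distance between flange and pot below 0.1 m and z of flange in the frame of pot above 0.11 m and contact force between the fingers and flange below 0.1 N) or (horizontal distance between disc and pot below 0.1 m and z of disc in the frame of pot above 0.11 m and contact force between the fingers and disc below 0.1 N)).
It fails at once if the mug, oil bottle or spanner is moved from its place (distance of any of mug, oil, spanner from where it was at the start of the episode above 0.03 m).
It fails at once if the pot is pushed off its place on the hotplate or tipped (horizontal distance between pot and hotplate above 0.06 m or angle between pot's own z axis and vertical above 0.3 rad).
It also fails if it takes over 72 s, if anything falls off the work surface, if the arm or the gripper's body presses on something with over 40 N, if the wrist force passes 120 N, or if a joint passes its speed limit or range.

## Working session

There is one attempt and no reset: what is moved stays moved. The work goes in short steps, Python scripts to look and compute and a tool call to move; the robot and the scene stay as the last step left them, time stands still between calls to the robot, and variables do not carry over. Pictures are saved under pics/ and viewed, at most 10 in all, crops included, and the job is handed in when it is done.

Besides the shell and the picture viewer there is one more tool, called after "Call:" as a command line: name --pt "numbers of a row" for each row, then --argument value for the rest. arm_command: Moves the arm, as the interface text tells. Its arguments: {"type":"object","properties":{"motion":{"type":"array"},"jaw":{"type":"number"}},"required":["motion"]}

```bash
ls; mkdir -p pics
python3 - <<'E'
from cell import *
import cv2,numpy as np
for n in("side","top"):
    cv2.imwrite(f"pics/{n}0.png",capture(n)[:,:,::-1]); c=calibration(n); print(n,{k:(np.round(v,4).tolist()) for k,v in c.items()})
print(observe())
E
```

```text
pics
side {'fx': 573.2176, 'fy': 573.2176, 'cx': 324.0463, 'cy': 238.0404, 'pose': [[0.5164, 0.6291, -0.5809, -0.3012], [-0.8563, 0.3884, -0.3405, -0.4893], [0.0115, 0.6733, 0.7393, 1.1103], [0.0, 0.0, 0.0, 1.0]]}
top {'fx': 572.948, 'fy': 572.948, 'cx': 316.3965, 'cy': 241.5453, 'pose': [[-0.0171, 0.9989, -0.043, 0.4579], [-0.9998, -0.0175, -0.009, -0.0149], [-0.0097, 0.0428, 0.999, 1.4266], [0.0, 0.0, 0.0, 1.0]]}
{'t': 0.1, 'q': array([ 1.14182141e+00,  2.17691642e-01,  1.61479385e+00, -1.85874762e-05,
        1.31130811e+00, -1.12207262e-01]), 'joint_velocities': array([-0.00191821, -0.00305813, -0.00369102, -0.00032459, -0.00291669,
       -0.0003009 ]), 'joint_torque': array([ 3.68933179e-04, -3.98074758e+01, -3.04970884e+01, -1.16976839e-04,
        4.27470470e-03, -4.20314859e-05]), 'tool_pos': array([0.19436218, 0.5932268 , 0.2300803 ]), 'tcp_rot': array([ 1.57720012e-01,  9.87483259e-01, -1.06282881e-03, -2.85503920e-04]), 'wrist_force': array([0.15272305, 0.66592436, 0.75815767]), 'torque': array([0.04418127, 0.02316158, 0.00436838]), 'gripper_force': 0.0, 'grip_width': 1.0003445208790196}
```

View pics/side0.png

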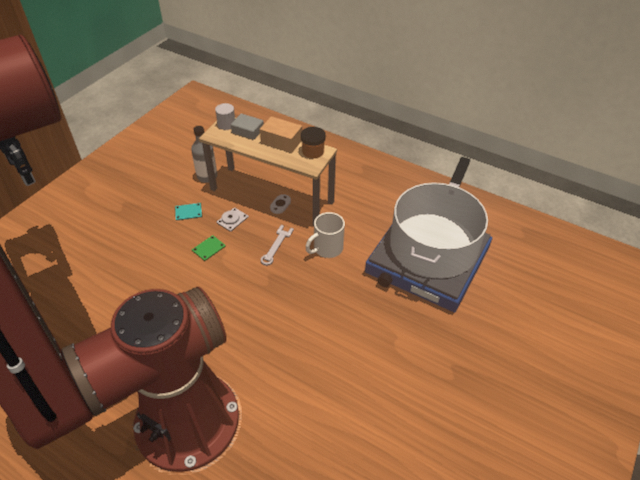

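View pics/top0.png

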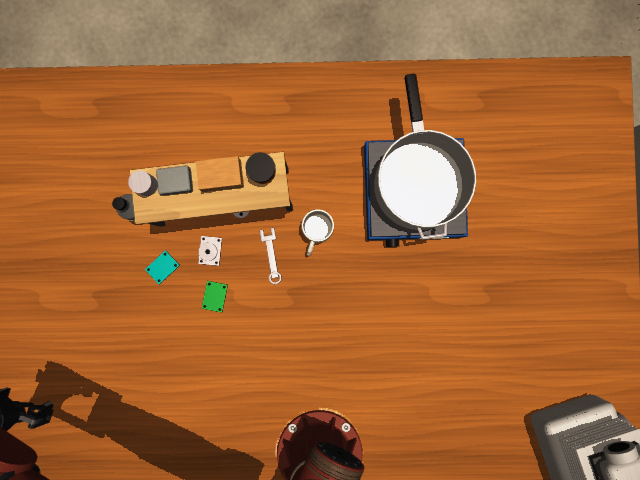

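The top view shows the silver plate with the disc at about (210,250). The flange's tip pokes out under the board's front edge at (241,214), and in the side view it is at (281,204). The look-alikes are the turquoise plate at (163,267) and the green plate at (215,297), and the spanner is at (271,257). I choose the silver plate and will check it close up.

```bash
cat > h.py <<'E'
from cell import *
import numpy as np,cv2
from scipy.spatial.transform import Rotation as R
def ray(n,u,v):
    c=calibration(n);P=np.array(c["pose"]);d=P[:3,:3]@np.array([(u-c["cx"])/c["fx"],-(v-c["cy"])/c["fy"],-1]);return P[:3,3],d
def pix(n,u,v,z=0):
    o,d=ray(n,u,v);return o+d*(z-o[2])/d[2]
def proj(n,p):
    c=calibration(n);P=np.array(c["pose"]);q=P[:3,:3].T@(np.array(p)-P[:3,3]);return c["cx"]-c["fx"]*q[0]/q[2],c["cy"]+c["fy"]*q[1]/q[2]
def crop(n,x,y,w,h,k,name):
    im=cv2.imread(f"pics/{n}.png")[y:y+h,x:x+w];cv2.imwrite(f"pics/{name}.png",cv2.resize(im,None,fx=k,fy=k,interpolation=cv2.INTER_CUBIC))
def st():
    s=observe();print("t",round(s["t"],2),"tcp",np.round(s["tool_pos"],4),"q",np.round(s["q"],3),"F",np.round(s["wrist_force"],1),"w",round(s["grip_width"],3),"g",round(s["gripper_force"],1));r=R.from_quat(s["tcp_rot"]).as_matrix();print("tool x,y,z cols\n",np.round(r,3));return s,r
def go(p,turn=0):
    "shift in tool axes (cm) to world point p"
    s,r=st();print("shift cm",np.round(100*r.T@(np.array(p)-s["tool_pos"]),2))
E
python3 - <<'E'
from h import *
crop("top0",190,200,90,60,6,"c_top") 
crop("side0",190,180,130,90,6,"c_side")
a=cv2.imread("pics/c_top.png");b=cv2.imread("pics/c_side.png")
W=780;a=np.pad(a,((0,0),(0,W-a.shape[1]),(0,0)))
print(a.shape,b.shape)
b=cv2.resize(b,(338,234));cv2.imwrite("pics/c.png",np.vstack([a,np.pad(b,((0,0),(0,W-338),(0,0)))]))
for n,u,v,z in [("top",134,222,.187),("top",290,208,.187),("top",286,154,.187),("top",131,170,.187),("top",210,250,.014),("side",232,216,.014),("side",281,204,.008)]: print(n,u,v,pix(n,u,v,z).round(3))
E
```

```text
(360, 780, 3) (540, 780, 3)
top 134 222 [0.561 0.392 0.187]
top 290 208 [0.585 0.052 0.187]
top 286 154 [0.704 0.059 0.187]
top 131 170 [0.675 0.398 0.187]
top 210 250 [0.502 0.261 0.014]
side 232 216 [0.499 0.266 0.014]
side 281 204 [0.611 0.184 0.008]
```

View pics/c_side.png

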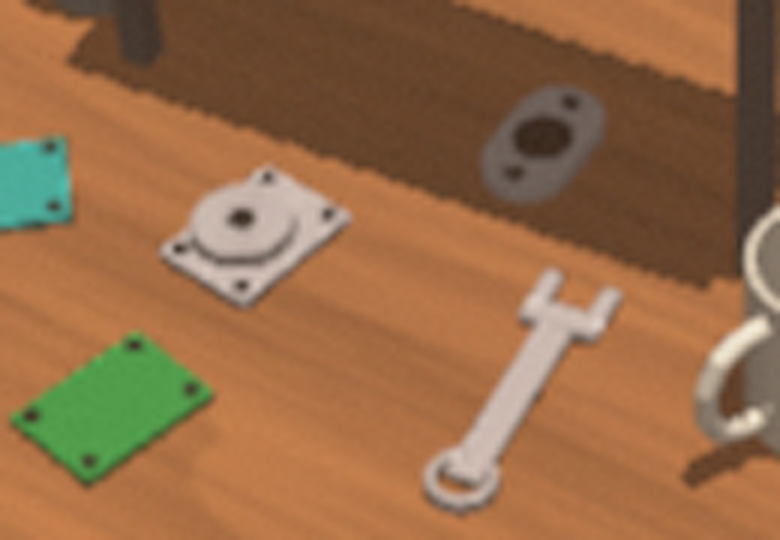

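View pics/c_top.png

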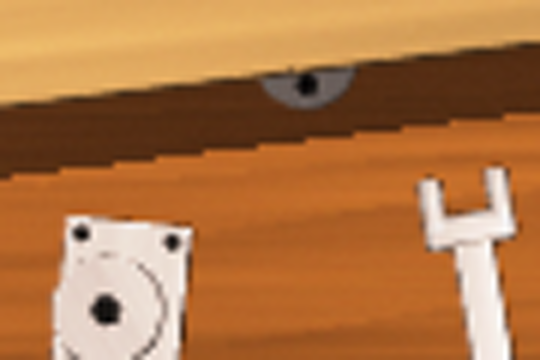

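The crops show four things:
- **Cover and disc:** the silver plate has four dark bolt marks, and the disc lies on it at side pixel (230.5,216.3) and top pixel (207.7,251.7). This is the right one.
- **Look-alikes:** the plain green and turquoise plates are decoys.
- **Flange:** it is under the board at side (280.5,203).
- **Spanner:** it lies to the right of the cover.

Run:
```python
from h import *
S=lambda x,y,z:pix("side",190+x/6,180+y/6,z)
T=lambda x,y,z:pix("top",190+x/6,200+y/6,z)
C=[S(268,168,.006),S(350,215,.006),S(243,305,.006),S(162,250,.006)]
for c in C:print("corner",c.round(4))
print("sizes",[round(np.linalg.norm(C[i]-C[i-1])*1e3) for i in range(4)],"ctr",np.mean(C,0).round(4))
e=C[0]-C[3]+C[1]-C[2];print("cover yaw",np.arctan2(e[1],e[0]))
print("top corners",T(66,217,.006).round(4),T(191,228,.006).round(4))
print("disc",S(243,218,.014).round(4),T(106,310,.014).round(4))
a,b=S(570,103,.008),S(513,173,.008);print("fl bolts",a.round(4),b.round(4),"yaw",np.arctan2(*(a-b)[[1,0]]),"bore",S(543,138,.008).round(4),"top bolt",T(307,84,.008).round(4),"tip",T(305,108,.008).round(4))
# pot rim circle from top: outer rim left/right/top/bottom
for u,v in [(370,180),(475,180),(423,131),(420,229)]:print("rim",pix("top",u,v,.17).round(3))
for u,v in [(366,142),(465,139),(467,235),(370,241)]:print("hp",pix("top",u,v,.06).round(3))
print("spanner",pix("top",271,233,.003).round(3),pix("top",275,278,.003).round(3),"mug",pix("top",318,225,.09).round(3),"oil",pix("top",121,204,.17).round(3))
print("turq",pix("top",163,267).round(3),"green",pix("top",215,297).round(3))
```

```text
corner [0.5334 0.2842 0.006 ]
corner [0.5287 0.2348 0.006 ]
corner [0.4593 0.2418 0.006 ]
corner [0.4671 0.2928 0.006 ]
sizes [67, 50, 70, 52] ctr [0.4971 0.2634 0.006 ]
cover yaw -0.1151711527176364
top corners [0.5375 0.2847 0.006 ] [0.532  0.2328 0.006 ]
disc [0.4961 0.2689 0.014 ] [0.4984 0.2668 0.014 ]
fl bolts [0.6395 0.19   0.008 ] [0.5877 0.1865 0.008 ] yaw 0.06843305119307831 bore [0.6137 0.1877 0.008 ] top bolt [0.5908 0.1837 0.008 ] tip [0.5809 0.1847 0.008 ]
rim [ 0.646 -0.124  0.17 ]
rim [ 0.641 -0.355  0.17 ]
rim [ 0.752 -0.243  0.17 ]
rim [ 0.536 -0.231  0.17 ]
hp [ 0.754 -0.126  0.06 ]
hp [ 0.757 -0.363  0.06 ]
hp [ 0.526 -0.362  0.06 ]
hp [ 0.516 -0.131  0.06 ]
spanner [0.542 0.111 0.003] [0.43  0.102 0.003] mug [ 0.554 -0.007  0.09 ] oil [0.603 0.427 0.17 ]
turq [0.463 0.382 0.   ] green [0.386 0.252 0.   ]
```

Call:
arm_command --pt "0 0 0 -0.1" --pt "0 0 0 -0.1" --pt "-2.41 -2.06 0 0" --pt "-2.41 -2.06 0 0" --pt "-2.41 -2.06 0 0" --pt "-2.41 -2.06 0 0" --pt "-2.41 -2.06 0 0" --pt "-2.41 -2.06 0 0" --pt "-2.41 -2.06 0 0" --pt "-2.41 -2.06 0 0" --pt "-2.41 -2.06 0 0" --pt "-2.41 -2.06 0 0" --pt "-2.41 -2.06 0 0" --pt "-2.41 -2.06 0 0" --pt "-2.41 -2.06 0 0" --pt "-2.41 -2.06 0 0" --pt "0 0 0 0" --jaw 0.5

```text
t: 1.52
tool_pos: [0.4994, 0.264, 0.2309]
tcp_rot: [0.061, 0.998, -0.001, 0.001]
wrist_force: [0.0, 0.3, -0.7]
grip_width: 0.749
gripper_force: 0.0
```

```bash
python3 -c "
from h import *
go([.497,.268,.005])"
```

```text
t 1.52 tcp [0.4994 0.264  0.2309] q [ 0.364  0.09   1.758 -0.003  1.293 -1.084] F [ 0.   0.3 -0.7] w 0.749 g 0.0
tool x,y,z cols
 [[-0.993  0.121  0.002]
 [ 0.121  0.993 -0.003]
 [-0.002 -0.002 -1.   ]]
shift cm [ 0.33  0.42 22.59]
```

Call:
arm_command --pt "0.3 0.4 2.5 0" --pt "0 0 3 0" --pt "0 0 3 0" --pt "0 0 3 0" --pt "0 0 3 0" --pt "0 0 3 0" --pt "0 0 2 0" --pt "0 0 1 0" --pt "0 0 1 0" --pt "0 0 0.6 0" --pt "0 0 0.4 0" --pt "0 0 0 0" --pt "0 0 0 0"

```text
t: 2.6
tool_pos: [0.4946, 0.2729, 0.0073]
tcp_rot: [0.058, 0.998, 0.0, 0.001]
wrist_force: [-0.2, -0.5, -0.4]
grip_width: 0.748
gripper_force: 0.0
```

Call:
arm_command --pt "0 0 0 0" --pt "0 0 0 0" --pt "0 0 0 0" --pt "0 0 0 0" --pt "0 0 0 0" --pt "0 0 0 0" --jaw -1

```text
t: 3.1
tool_pos: [0.4948, 0.2728, 0.0082]
tcp_rot: [0.058, 0.998, 0.0, 0.001]
wrist_force: [-1.4, -0.9, 5.5]
grip_width: 0.491
gripper_force: 59.9
```

Call:
arm_command --pt "0 0 -0.5 0" --pt "0 0 -1 0" --pt "0 0 -2 0" --pt "0 0 -3 0" --pt "0 0 -3.5 0" --pt "0 0 -3.5 0" --pt "0 0 -3.5 0" --pt "0 0 -3.5 0" --pt "0 0 -3.5 0" --pt "0 0 -2 0" --pt "0 0 0 0"

```text
t: 4.02
tool_pos: [0.497, 0.2739, 0.2744]
tcp_rot: [0.058, 0.998, 0.003, 0.006]
wrist_force: [0.2, -0.1, 0.1]
grip_width: 0.493
gripper_force: 60.9
```

Run:
```python
from h import *
im=capture("side")[:,:,::-1];cv2.imwrite("pics/s1.png",im);cv2.imwrite("pics/t1.png",capture("top")[:,:,::-1])
crop("s1",150,100,200,150,4,"s1c")
go([.66,-.215,.26])
```

```text
t 4.12 tcp [0.4939 0.2727 0.2676] q [ 0.38   0.058  1.722  0.     1.359 -1.074] F [ 0.  -0.1 -1.4] w 0.492 g 60.9
tool x,y,z cols
 [[-0.993  0.116  0.002]
 [ 0.116  0.993  0.001]
 [-0.002  0.001 -1.   ]]
shift cm [-22.17 -46.5    0.75]
```

View pics/s1c.png

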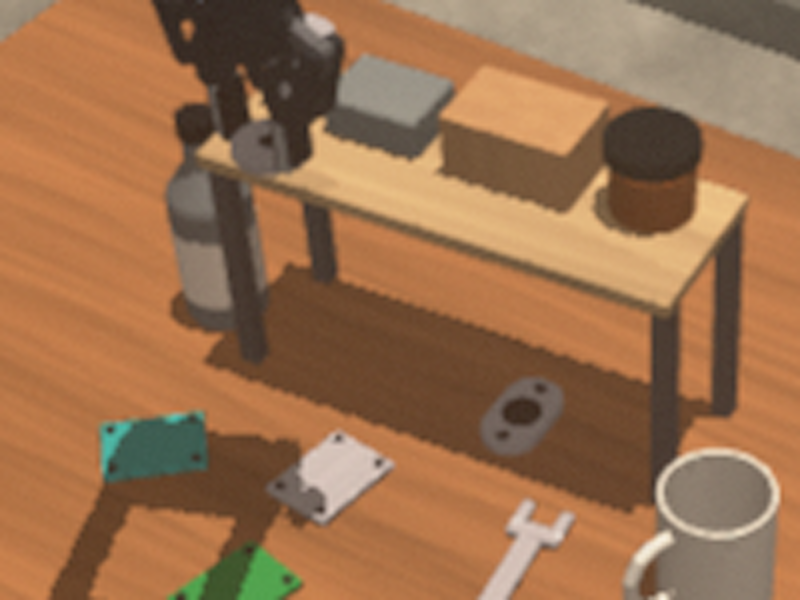

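The disc is in the jaws, and the bare cover stays at crop pixel (332,477).

Call:
arm_command --pt "-1.23 -2.58 0 0" --pt "-1.23 -2.58 0 0" --pt "-1.23 -2.58 0 0" --pt "-1.23 -2.58 0 0" --pt "-1.23 -2.58 0 0" --pt "-1.23 -2.58 0 0" --pt "-1.23 -2.58 0 0" --pt "-1.23 -2.58 0 0" --pt "-1.23 -2.58 0 0" --pt "-1.23 -2.58 0 0" --pt "-1.23 -2.58 0 0" --pt "-1.23 -2.58 0 0" --pt "-1.23 -2.58 0 0" --pt "-1.23 -2.58 0 0" --pt "-1.23 -2.58 0 0" --pt "-1.23 -2.58 0 0" --pt "-1.23 -2.58 0 0" --pt "-1.23 -2.58 0 0" --pt "0 0 0 0" --pt "0 0 0 0"

```text
t: 5.78
tool_pos: [0.6579, -0.2154, 0.2623]
tcp_rot: [0.06, 0.998, 0.001, -0.003]
wrist_force: [0.6, 0.2, -1.1]
grip_width: 0.491
gripper_force: 61.0
```

```bash
python3 -c "
from h import *
go([.66,-.215,.07])"
```

```text
t 5.78 tcp [ 0.6579 -0.2154  0.2623] q [-0.418  0.34   1.403  0.     1.405 -1.869] F [ 0.6  0.2 -1.1] w 0.491 g 61.0
tool x,y,z cols
 [[-0.993  0.119 -0.006]
 [ 0.119  0.993  0.003]
 [ 0.006  0.002 -1.   ]]
shift cm [-0.32  0.02 19.22]
```

Call:
arm_command --pt "0 0 2.5 0" --pt "0 0 2.5 0" --pt "0 0 2.5 0" --pt "0 0 2.5 0" --pt "0 0 2.5 0" --pt "0 0 2.5 0" --pt "0 0 1.5 0" --pt "0 0 1 0" --pt "0 0 0.6 0" --pt "0 0 0.4 0" --pt "0 0 0.3 0" --pt "0 0 0.2 0" --pt "0 0 0 0" --pt "0 0 0 0"

```text
t: 6.95
tool_pos: [0.6601, -0.2149, 0.0775]
tcp_rot: [0.058, 0.998, -0.0, 0.001]
wrist_force: [0.3, 0.4, -1.4]
grip_width: 0.495
gripper_force: 61.1
```

Call:
arm_command --pt "0 0 0 0" --pt "0 0 0 0" --pt "0 0 0 0" --pt "0 0 0 0" --jaw 0.3

```text
t: 7.28
tool_pos: [0.6599, -0.2149, 0.077]
tcp_rot: [0.058, 0.998, -0.0, 0.001]
wrist_force: [-0.2, -0.6, 0.6]
grip_width: 0.651
gripper_force: 0.0
```

Call:
arm_command --pt "0 0 -1 0" --pt "0 0 -3 0" --pt "0 0 -3.6 0" --pt "0 0 -3.6 0" --pt "0 0 -3.6 0" --pt "0 0 -3.2 0" --pt "0 0 0 0"

```text
t: 7.87
tool_pos: [0.6639, -0.2163, 0.2682]
tcp_rot: [0.058, 0.998, -0.003, 0.008]
wrist_force: [-0.4, -1.1, 1.9]
grip_width: 0.651
gripper_force: 0.0
```

Call:
arm_command --pt "1.21 2.53 0 0" --pt "1.21 2.53 0 0" --pt "1.21 2.53 0 0" --pt "1.21 2.53 0 0" --pt "1.21 2.53 0 0" --pt "1.21 2.53 0 0" --pt "1.21 2.53 0 0" --pt "1.21 2.53 0 0" --pt "1.21 2.53 0 0" --pt "1.21 2.53 0 0" --pt "1.21 2.53 0 0" --pt "1.21 2.53 0 0" --pt "1.21 2.53 0 0" --pt "1.21 2.53 0 0" --pt "1.21 2.53 0 0" --pt "1.21 2.53 0 0" --pt "1.21 2.53 0 0" --pt "1.21 2.53 0 0" --pt "0 0 0 0" --pt "0 0 0 0" --jaw 0.7

```text
t: 9.53
tool_pos: [0.4956, 0.2643, 0.2568]
tcp_rot: [0.057, 0.998, -0.0, 0.0]
wrist_force: [0.4, -0.4, 0.5]
grip_width: 0.847
gripper_force: 0.0
```

Run:
```python
from h import *
im=cv2.imread("pics/s1.png")
S=lambda x,y,z:pix("side",150+x/4,100+y/4,z)
C=[S(341,430,.006),S(396,463,.006),S(320,524,.006),S(265,488,.006)]
print([c.round(3) for c in C],np.mean(C,0)); e=C[0]-C[3]+C[1]-C[2];print(np.arctan2(e[1],e[0]))
go([.499,.264,.0])
```

```text
[array([0.536, 0.284, 0.006]), array([0.53 , 0.233, 0.006]), array([0.458, 0.243, 0.006]), array([0.465, 0.294, 0.006])] [0.49721895 0.26344347 0.006     ]
-0.13182730297522519
t 9.53 tcp [0.4956 0.2643 0.2568] q [ 0.365  0.062  1.739 -0.     1.341 -1.092] F [ 0.4 -0.4  0.5] w 0.847 g 0.0
tool x,y,z cols
 [[-0.994  0.113  0.001]
 [ 0.113  0.994 -0.   ]
 [-0.001 -0.    -1.   ]]
shift cm [-3.200e-01  1.000e-02  2.568e+01]
```

Call:
arm_command --pt "-0.3 0 2.5 0" --pt "0 0 3 0" --pt "0 0 3 0" --pt "0 0 3 0" --pt "0 0 3 0" --pt "0 0 3 0" --pt "0 0 3 0" --pt "0 0 2 0" --pt "0 0 1 0" --pt "0 0 1 0" --pt "0 0 0.6 0" --pt "0 0 0.4 0" --pt "0 0 0.2 0" --pt "0 0 0 0"

```text
t: 10.7
tool_pos: [0.4999, 0.263, 0.0]
tcp_rot: [0.058, 0.998, 0.0, 0.001]
wrist_force: [-0.2, 0.4, 0.1]
grip_width: 0.849
gripper_force: 0.0
```

Call:
arm_command --pt "0 0 0 0" --pt "0 0 0 0" --pt "0 0 0 0" --pt "0 0 0 0" --pt "0 0 0 0" --pt "0 0 0 0" --jaw -1

```text
t: 11.2
tool_pos: [0.5004, 0.2635, 0.0012]
tcp_rot: [0.058, 0.998, 0.001, 0.001]
wrist_force: [-1.1, 0.1, 5.4]
grip_width: 0.571
gripper_force: 60.9
```

Call:
arm_command --pt "0 0 -0.5 0" --pt "0 0 -1 0" --pt "0 0 -2 0" --pt "0 0 -3 0" --pt "0 0 -3.5 0" --pt "0 0 -3.5 0" --pt "0 0 -3.5 0" --pt "0 0 -3.5 0" --pt "0 0 -3.5 0" --pt "0 0 -3 0" --pt "0 0 0 0" --pt "0 0 0 0"

```text
t: 12.2
tool_pos: [0.5005, 0.2633, 0.2728]
tcp_rot: [0.058, 0.998, 0.001, 0.003]
wrist_force: [0.6, -0.1, -1.9]
grip_width: 0.564
gripper_force: 62.3
```

```bash
python3 -c "
from h import *
go([.635,-.25,.265])"
```

```text
t 12.2 tcp [0.5005 0.2633 0.2728] q [ 0.36   0.055  1.716 -0.     1.364 -1.094] F [ 0.6 -0.1 -1.9] w 0.564 g 62.3
tool x,y,z cols
 [[-0.993  0.116  0.006]
 [ 0.116  0.993  0.002]
 [-0.006  0.003 -1.   ]]
shift cm [-19.33 -49.41   0.75]
```

Call:
arm_command --pt "-0.945 -2.67 0 0" --pt "-0.945 -2.67 0 0" --pt "-0.945 -2.67 0 0" --pt "-0.945 -2.67 0 0" --pt "-0.945 -2.67 0 0" --pt "-0.945 -2.67 0 0" --pt "-0.945 -2.67 0 0" --pt "-0.945 -2.67 0 0" --pt "-0.945 -2.67 0 0" --pt "-0.945 -2.67 0 0" --pt "-0.945 -2.67 0 0" --pt "-0.945 -2.67 0 0" --pt "-0.945 -2.67 0 0" --pt "-0.945 -2.67 0 0" --pt "-0.945 -2.67 0 0" --pt "-0.945 -2.67 0 0" --pt "-0.945 -2.67 0 0" --pt "-0.945 -2.67 0 0" --pt "-0.945 -2.67 0 0" --pt "0 0 0 0"

```text
t: 13.87
tool_pos: [0.6171, -0.2668, 0.2656]
tcp_rot: [0.061, 0.998, -0.001, -0.002]
wrist_force: [-0.7, -0.1, -1.9]
grip_width: 0.565
gripper_force: 62.4
```

Run:
```python
from h import *
cv2.imwrite("pics/s2.png",capture("side")[:,:,::-1]);cv2.imwrite("pics/t2.png",capture("top")[:,:,::-1]);crop("s2",330,100,190,220,3.4,"s2c");a=cv2.imread("pics/s2c.png")[:600]
cv2.imwrite("pics/s2c.png",a)
go([.62,-.262,.075])
```

```text
t 13.97 tcp [ 0.6168 -0.2623  0.2659] q [-0.507  0.291  1.458  0.     1.398 -1.959] F [-0.7  0.7 -2.3] w 0.564 g 62.4
tool x,y,z cols
 [[-0.993  0.119 -0.005]
 [ 0.119  0.993  0.003]
 [ 0.005  0.002 -1.   ]]
shift cm [-0.41  0.02 19.08]
```

View pics/s2c.png

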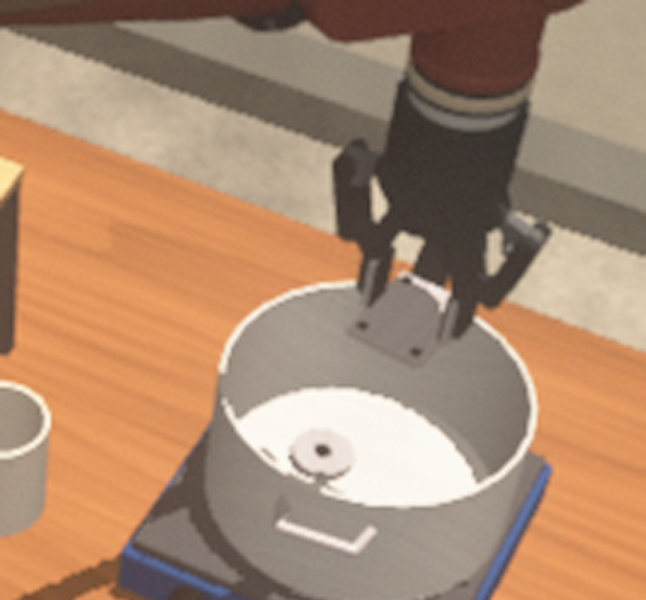

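The disc lies in the pot at crop pixel (322,450), and the cover is held level in the jaws at (415,320).

Call:
arm_command --pt "-0.3 0 2.5 0" --pt "0 0 2.5 0" --pt "0 0 2.5 0" --pt "0 0 2.5 0" --pt "0 0 2.5 0" --pt "0 0 2.5 0" --pt "0 0 1.5 0" --pt "0 0 1 0" --pt "0 0 0.6 0" --pt "0 0 0.4 0" --pt "0 0 0.4 0" --pt "0 0 0.3 0" --pt "0 0 0 0" --pt "0 0 0 0"

```text
t: 15.13
tool_pos: [0.6219, -0.2627, 0.0782]
tcp_rot: [0.058, 0.998, -0.0, 0.001]
wrist_force: [-0.2, 0.1, -2.2]
grip_width: 0.566
gripper_force: 62.4
```

Call:
arm_command --pt "0 0 0 0" --pt "0 0 0 0" --pt "0 0 0 0" --pt "0 0 0 0" --jaw 0.4

```text
t: 15.47
tool_pos: [0.6218, -0.2626, 0.0781]
tcp_rot: [0.058, 0.998, -0.0, 0.001]
wrist_force: [-0.2, 0.5, -0.1]
grip_width: 0.701
gripper_force: 0.0
```

Call:
arm_command --pt "0 0 -1 0" --pt "0 0 -3 0" --pt "0 0 -3.6 0" --pt "0 0 -3.6 0" --pt "0 0 -3.6 0" --pt "0 0 -3.2 0" --pt "0 0 -3.2 0" --pt "0 0 0 0"

```text
t: 16.13
tool_pos: [0.6251, -0.2643, 0.3009]
tcp_rot: [0.058, 0.998, -0.004, 0.008]
wrist_force: [0.2, -0.7, -0.0]
grip_width: 0.701
gripper_force: 0.0
```

Run:
```python
from h import *
print(pix("side",424.7,232.4,.073))
st()
# FK guess: planar 2R fit later
```

```text
[ 0.6610921  -0.21394354  0.073     ]
t 16.13 tcp [ 0.6251 -0.2643  0.3009] q [-0.503  0.275  1.414  0.     1.436 -1.957] F [ 0.2 -0.7 -0. ] w 0.701 g 0.0
tool x,y,z cols
 [[-0.993  0.116  0.015]
 [ 0.116  0.993 -0.008]
 [-0.016 -0.006 -1.   ]]
```

```bash
cat >> h.py <<'E'
D=[(.090,1.758,1.293,np.hypot(.4994,.264),.2309),(.058,1.722,1.359,np.hypot(.4939,.2727),.2676),(.34,1.403,1.405,np.hypot(.6579,.2154),.2623),(.217,1.613,1.311,np.hypot(.195,.594),.231),(.055,1.716,1.364,np.hypot(.5005,.2633),.2728),(.291,1.458,1.398,np.hypot(.6168,.2623),.2659),(.275,1.414,1.436,np.hypot(.6251,.2643),.3009)]
def fk(k,a,b,c):
    r0,L1,h,L2,T=k;return r0+L1*np.sin(a)+L2*np.sin(a+b)+T*np.sin(a+b+c),h+L1*np.cos(a)+L2*np.cos(a+b)+T*np.cos(a+b+c)
E
python3 - <<'E'
from h import *
from scipy.optimize import least_squares
f=lambda k:np.concatenate([np.array(fk(k,*d[:3]))-d[3:] for d in D]+[[.02*(k[4]-.25),.02*(k[2]-.4)]])
s=least_squares(f,[0,.45,.4,.45,.25]);k=s.x;print(k.round(3),np.abs(s.fun).max())
for b in(.31,.5):
  for a in(.4,.6,.8,1,1.2):print(b,a,np.round(fk(k,a,b,np.pi-a-b),3),"c",np.pi-a-b)
for b in(1.9,2.3,2.55):
  for a in(-.78,-.5,-.2):print(b,a,np.round(fk(k,a,b,np.pi-a-b),3),"c",np.pi-a-b)
E
```

```text
[-0.012  0.468  0.332  0.559  0.415] 0.0037196053667104545
0.31 0.4 [0.534 0.772] c 2.431592653589793
0.31 0.6 [0.693 0.646] c 2.231592653589793
0.31 0.8 [0.824 0.491] c 2.0315926535897932
0.31 1 [0.922 0.314] c 1.831592653589793
0.31 1.2 [0.982 0.12 ] c 1.631592653589793
0.5 0.4 [0.608 0.695] c 2.241592653589793
0.5 0.6 [0.75  0.557] c 2.041592653589793
0.5 0.8 [0.862 0.392] c 1.8415926535897933
0.5 1 [0.939 0.209] c 1.6415926535897931
0.5 1.2 [0.978 0.014] c 1.4415926535897932
1.9 -0.78 [0.161 0.493] c 2.0215926535897935
1.9 -0.5 [0.314 0.423] c 1.7415926535897932
1.9 -0.2 [0.449 0.304] c 1.4415926535897934
2.3 -0.78 [0.217 0.278] c 1.6215926535897935
2.3 -0.5 [0.307 0.201] c 1.3415926535897933
2.3 -0.2 [0.377 0.093] c 1.0415926535897935
2.55 -0.78 [0.206 0.139] c 1.3715926535897935
2.55 -0.5 [0.259 0.07 ] c 1.0915926535897933
2.55 -0.2 [ 0.292 -0.017] c 0.7915926535897935
```

Call:
arm_command --pt "-1.05 2.63 -1.15 0" --pt "-1.05 2.63 -1.15 0" --pt "-1.05 2.63 -1.15 0" --pt "-1.05 2.63 -1.15 0" --pt "-1.05 2.63 -1.15 0" --pt "-1.05 2.63 -1.15 0" --pt "-1.05 2.63 -1.15 0" --pt "-1.05 2.63 -1.15 0" --pt "-1.05 2.63 -1.15 0" --pt "-1.05 2.63 -1.15 0" --pt "-1.05 2.63 -1.15 0" --pt "-1.05 2.63 -1.15 0" --pt "-1.05 2.63 -1.15 0" --pt "0 0 0 -0.093" --pt "0 0 0 -0.093" --pt "0 0 0 0"

```text
t: 17.47
tool_pos: [0.7969, 0.0623, 0.4394]
tcp_rot: [-0.036, 0.999, -0.0, 0.0]
wrist_force: [-1.4, -0.9, -0.9]
grip_width: 0.701
gripper_force: 0.0
```

Call:
arm_command --pt "-2 0 0 0" --pt "-2 0 0 0" --pt "-2 0 0 0" --pt "-2 0 0 0" --pt "-2 0 0 0" --pt "0 0 0 0"

```text
t: 17.97
tool_pos: [0.89, 0.0671, 0.4246]
tcp_rot: [-0.033, 0.999, 0.0, -0.005]
wrist_force: [1.7, 0.7, -3.1]
grip_width: 0.699
gripper_force: 0.0
```

```bash
python3 -c "
from h import *
st()"
```

```text
t 17.97 tcp [0.89   0.0671 0.4246] q [-3.000e-03  8.820e-01  3.160e-01  1.000e-03  1.953e+00 -1.640e+00] F [ 1.7  0.7 -3.1] w 0.699 g 0.0
tool x,y,z cols
 [[-0.998 -0.066 -0.01 ]
 [-0.066  0.998  0.001]
 [ 0.009  0.001 -1.   ]]
```

Call:
arm_command --pt "-2 0 0 0" --pt "-2 0 0 0" --pt "-2 0 0 0" --pt "-2 0 0 0" --pt "0 0 0 0" --pt "0 0 0 0"

```text
t: 18.47
tool_pos: [0.9156, 0.0692, 0.4115]
tcp_rot: [-0.034, 0.999, 0.001, 0.025]
wrist_force: [-0.2, -0.2, 0.5]
grip_width: 0.701
gripper_force: 0.0
```

```bash
python3 -c "
from h import *
st()"
```

```text
t 18.47 tcp [0.9156 0.0692 0.4115] q [-0.002  0.902  0.309  0.004  1.881 -1.641] F [-0.2 -0.2  0.5] w 0.701 g 0.0
tool x,y,z cols
 [[-0.996 -0.069  0.051]
 [-0.069  0.998  0.004]
 [-0.051  0.    -0.999]]
```

Call:
arm_command --pt "-4 0 0 0" --pt "-4 0 0 0" --pt "-4 0 0 0" --pt "-4 0 0 0" --pt "-4 0 0 0" --pt "-4 0 0 0" --pt "0 0 0 0" --pt "0 0 0 0"

```text
t: 19.13
tool_pos: [0.9816, 0.0728, 0.3639]
tcp_rot: [-0.034, 0.995, 0.004, 0.097]
wrist_force: [0.5, 0.4, -0.3]
grip_width: 0.698
gripper_force: 0.0
```

```bash
python3 -c "
from h import *
st()"
```

```text
t 19.13 tcp [0.9816 0.0728 0.3639] q [-0.002  0.96   0.309  0.015  1.68  -1.639] F [ 0.5  0.4 -0.3] w 0.698 g 0.0
tool x,y,z cols
 [[-0.979 -0.069  0.192]
 [-0.068  0.998  0.014]
 [-0.193  0.001 -0.981]]
```

Call:
arm_command --pt "-4 0 0 0" --pt "-4 0 0 0" --pt "-4 0 0 0" --pt "-4 0 0 0" --pt "-4 0 0 0" --pt "-4 0 0 0" --pt "-4 0 0 0" --pt "-4 0 0 0" --pt "-4 0 0 0" --pt "-4 0 0 0" --pt "0 0 0 0" --pt "0 0 0 0"

```text
t: 20.13
tool_pos: [1.0621, 0.0771, 0.3736]
tcp_rot: [-0.034, 0.974, 0.009, 0.224]
wrist_force: [-0.4, -0.4, -0.4]
grip_width: 0.699
gripper_force: 0.0
```

```bash
python3 -c "
from h import *
st()"
```

```text
t 20.13 tcp [1.0621 0.0771 0.3736] q [-0.003  0.977  0.308  0.034  1.405 -1.641] F [-0.4 -0.4 -0.4] w 0.699 g 0.0
tool x,y,z cols
 [[-0.897 -0.07   0.437]
 [-0.062  0.998  0.032]
 [-0.438  0.002 -0.899]]
```

Call:
arm_command --pt "-4 0 0 0" --pt "-4 0 0 0" --pt "-4 0 0 0" --pt "-4 0 0 0" --pt "-4 0 0 0" --pt "0 0 0 0" --pt "0 0 0 0"

```text
t: 20.72
tool_pos: [1.0882, 0.0784, 0.4126]
tcp_rot: [-0.033, 0.958, 0.011, 0.286]
wrist_force: [0.5, -0.3, 0.0]
grip_width: 0.7
gripper_force: 0.0
```

```bash
python3 -c "
from h import *
st()"
```

```text
t 20.72 tcp [1.0882 0.0784 0.4126] q [-0.004  0.955  0.308  0.044  1.299 -1.643] F [ 0.5 -0.3  0. ] w 0.7 g 0.0
tool x,y,z cols
 [[-0.834 -0.07   0.547]
 [-0.057  0.998  0.04 ]
 [-0.549  0.002 -0.836]]
```

Run:
```python
from h import *
from scipy.optimize import least_squares,fsolve
D+=[(.882,.316,1.953,np.hypot(.89,.0671),.4246),(.902,.309,1.881,np.hypot(.9156,.0692),.4115),(.96,.309,1.68,np.hypot(.9816,.0728),.3639),(.977,.308,1.405,np.hypot(1.0621,.0771),.3736),(.955,.308,1.299,np.hypot(1.0882,.0784),.4126)]
off=lambda y:y
f=lambda k:np.concatenate([np.array(fk(k[:5],*d[:3]))-[np.sqrt(max(d[3]**2-k[5]**2,0)),d[4]] for d in D])
s=least_squares(f,[0,.45,.4,.45,.25,.07]);k=s.x;print(k.round(4),np.abs(s.fun).max(),s.fun.round(4).reshape(-1,2).max(0))
for th in(.45,.5,.55,.58,.62):
  for p in((.64,.006),(.56,.13),(.52,.2),(.46,.35),(.5,.4)):
    rr=np.sqrt(p[0]**2-k[5]**2)
    g=lambda x:np.array(fk(k[:5],x[0],x[1],np.pi-th-x[0]-x[1]))-[rr,p[1]]
    x=fsolve(g,[.0,2.]);print(th,p,x.round(3),"c",round(np.pi-th-x.sum(),3),np.abs(g(x)).max().round(4))
```

```text
[-0.0705  0.5093  0.1898  0.6006  0.3046  0.1162] 0.006613866269087887 [0.0066 0.0038]
0.45 (0.64, 0.006) [0.244 2.065] c 0.383 0.0
0.45 (0.56, 0.13) [-0.075  2.156] c 0.61 0.0
0.45 (0.52, 0.2) [-0.232  2.163] c 0.761 0.0
0.45 (0.46, 0.35) [-0.44   2.055] c 1.077 0.0
0.45 (0.5, 0.4) [-0.353  1.913] c 1.132 0.0
0.5 (0.64, 0.006) [0.232 2.095] c 0.314 0.0
0.5 (0.56, 0.13) [-0.095  2.188] c 0.549 0.0
0.5 (0.52, 0.2) [-0.257  2.194] c 0.704 0.0
0.5 (0.46, 0.35) [-0.469  2.085] c 1.026 0.0
0.5 (0.5, 0.4) [-0.382  1.945] c 1.079 0.0
0.55 (0.64, 0.006) [0.222 2.125] c 0.244 0.0
0.55 (0.56, 0.13) [-0.113  2.219] c 0.486 0.0
0.55 (0.52, 0.2) [-0.28   2.225] c 0.646 0.0
0.55 (0.46, 0.35) [-0.499  2.115] c 0.975 0.0
0.55 (0.5, 0.4) [-0.41   1.976] c 1.025 0.0
0.58 (0.64, 0.006) [0.218 2.142] c 0.201 0.0
0.58 (0.56, 0.13) [-0.123  2.237] c 0.447 0.0
0.58 (0.52, 0.2) [-0.293  2.244] c 0.611 0.0
0.58 (0.46, 0.35) [-0.516  2.133] c 0.944 0.0
0.58 (0.5, 0.4) [-0.426  1.995] c 0.993 0.0
0.62 (0.64, 0.006) [0.213 2.165] c 0.144 0.0
0.62 (0.56, 0.13) [-0.136  2.262] c 0.396 0.0
0.62 (0.52, 0.2) [-0.311  2.269] c 0.563 0.0
0.62 (0.46, 0.35) [-0.539  2.158] c 0.902 0.0
0.62 (0.5, 0.4) [-0.448  2.021] c 0.949 0.0
```

```bash
python3 -c "
from h import *
go([.48,.17,.41])
r=R.from_quat(observe()['tcp_rot']).as_matrix();print(r.T@[0,0,-.195]*100)"
```

```text
t 20.72 tcp [1.0882 0.0784 0.4126] q [-0.004  0.955  0.308  0.044  1.299 -1.643] F [ 0.5 -0.3  0. ] w 0.7 g 0.0
tool x,y,z cols
 [[-0.834 -0.07   0.547]
 [-0.057  0.998  0.04 ]
 [-0.549  0.002 -0.836]]
shift cm [ 50.34  13.38 -32.71]
[10.70461591 -0.04325087 16.2990591 ]
```

Call:
arm_command --pt "2.52 0.67 -1.63 0" --pt "2.52 0.67 -1.63 0" --pt "2.52 0.67 -1.63 0" --pt "2.52 0.67 -1.63 0" --pt "2.52 0.67 -1.63 0" --pt "2.52 0.67 -1.63 0" --pt "2.52 0.67 -1.63 0" --pt "2.52 0.67 -1.63 0" --pt "2.52 0.67 -1.63 0" --pt "2.52 0.67 -1.63 0" --pt "2.52 0.67 -1.63 0" --pt "2.52 0.67 -1.63 0" --pt "2.52 0.67 -1.63 0" --pt "2.52 0.67 -1.63 0" --pt "2.52 0.67 -1.63 0" --pt "2.52 0.67 -1.63 0" --pt "2.52 0.67 -1.63 0" --pt "2.52 0.67 -1.63 0" --pt "2.52 0.67 -1.63 0" --pt "2.52 0.67 -1.63 0" --jaw 1

```text
t: 22.38
tool_pos: [0.4835, 0.1696, 0.4084]
tcp_rot: [-0.033, 0.958, 0.011, 0.285]
wrist_force: [-0.1, 1.3, 0.1]
grip_width: 1.001
gripper_force: 0.0
```

```bash
python3 -c "
from h import *
go([.47,.177,.215])"
```

```text
t 22.38 tcp [0.4835 0.1696 0.4084] q [ 0.261 -0.488  2.007 -0.118  1.054 -1.35 ] F [-0.1  1.3  0.1] w 1.001 g 0.0
tool x,y,z cols
 [[-0.835 -0.069  0.546]
 [-0.057  0.998  0.04 ]
 [-0.547  0.003 -0.837]]
shift cm [11.67  0.78 15.48]
```

Call:
arm_command --pt "1.46 0.1 1.94 0" --pt "1.46 0.1 1.94 0" --pt "1.46 0.1 1.94 0" --pt "1.46 0.1 1.94 0" --pt "1.46 0.1 1.94 0" --pt "1.46 0.1 1.94 0" --pt "1.46 0.1 1.94 0" --pt "1.46 0.1 1.94 0" --pt "0 0 0 0" --pt "0 0 0 0"

```text
t: 23.22
tool_pos: [0.4706, 0.1769, 0.213]
tcp_rot: [-0.033, 0.958, 0.011, 0.284]
wrist_force: [-0.1, -0.0, -0.0]
grip_width: 0.999
gripper_force: 0.0
```

```bash
python3 -c "
from h import *
cv2.imwrite('pics/s3.png',capture('side')[:,:,::-1]);cv2.imwrite('pics/t3.png',capture('top')[:,:,::-1])
crop('s3',120,60,250,190,3.1,'s3c')
go([.614,.187,.006])"
```

```text
t 23.32 tcp [0.473  0.1776 0.2169] q [ 0.292 -0.367  2.285 -0.194  0.661 -1.229] F [0.9 0.4 0.3] w 0.994 g 0.0
tool x,y,z cols
 [[-0.833 -0.07   0.549]
 [-0.057  0.998  0.041]
 [-0.55   0.003 -0.835]]
shift cm [-0.19 -0.11 25.38]
```

View pics/s3c.png

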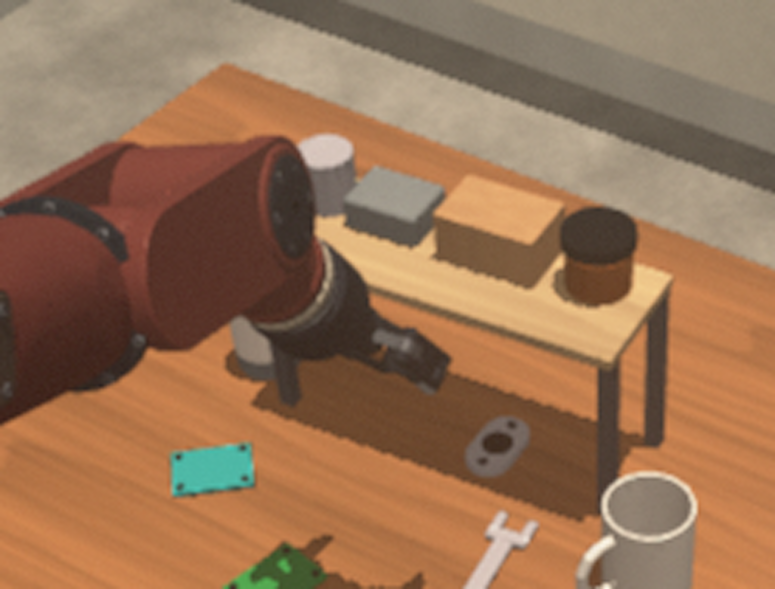

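The flange lies untouched at crop pixel (497,443), under the board, and the leaning gripper is in front of it with a clear path.

Call:
arm_command --pt "-0.2 -0.1 2 0" --pt "0 0 2 0" --pt "0 0 2 0" --pt "0 0 2 0" --pt "0 0 2 0" --pt "0 0 2 0" --pt "0 0 2 0" --pt "0 0 2 0" --pt "0 0 2 0" --pt "0 0 2 0" --pt "0 0 1.5 0" --pt "0 0 1 0" --pt "0 0 0 0" --pt "0 0 0 0"

```text
t: 24.48
tool_pos: [0.5984, 0.1856, 0.0291]
tcp_rot: [-0.033, 0.957, 0.011, 0.287]
wrist_force: [-0.5, 0.2, 0.1]
grip_width: 0.997
gripper_force: 0.0
```

```bash
python3 -c "
from h import *
go([.614,.187,.006])"
```

```text
t 24.48 tcp [0.5984 0.1856 0.0291] q [ 0.231  0.273  2.114 -0.455  0.197 -0.987] F [-0.5  0.2  0.1] w 0.997 g 0.0
tool x,y,z cols
 [[-0.833 -0.069  0.548]
 [-0.057  0.998  0.04 ]
 [-0.55   0.003 -0.835]]
shift cm [-0.04  0.03  2.79]
```

Call:
arm_command --pt "0 0 1 0" --pt "0 0 1 0" --pt "0 0 0.5 0" --pt "0 0 0.5 0" --pt "0 0 0 0" --pt "0 0 0 0"

```text
t: 24.98
tool_pos: [0.6129, 0.1866, 0.0028]
tcp_rot: [-0.033, 0.958, 0.011, 0.286]
wrist_force: [-0.1, -0.5, -1.1]
grip_width: 0.999
gripper_force: 0.0
```

Call:
arm_command --pt "0 0 0 0" --pt "0 0 0 0" --pt "0 0 0 0" --pt "0 0 0 0" --pt "0 0 0 0" --pt "0 0 0 0" --pt "0 0 0 0" --pt "0 0 0 0" --jaw -1

```text
t: 25.65
tool_pos: [0.6129, 0.1866, 0.0031]
tcp_rot: [-0.033, 0.958, 0.011, 0.286]
wrist_force: [-3.2, -1.6, 6.5]
grip_width: 0.466
gripper_force: 61.6
```

```bash
python3 -c "
from h import *
st()"
```

```text
t 25.65 tcp [0.6129 0.1866 0.0031] q [ 0.226  0.353  2.078 -0.556  0.158 -0.889] F [-3.2 -1.6  6.5] w 0.466 g 61.6
tool x,y,z cols
 [[-0.834 -0.07   0.547]
 [-0.057  0.998  0.04 ]
 [-0.548  0.002 -0.836]]
```

Call:
arm_command --pt "0 0 -0.4 0" --pt "0 0 -0.6 0" --pt "0 0 -1 0" --pt "0 0 -1.5 0" --pt "0 0 -2 0" --pt "0 0 -2 0" --pt "0 0 -2 0" --pt "0 0 -2 0" --pt "0 0 -2 0" --pt "0 0 -2 0" --pt "0 0 -2 0" --pt "0 0 -2 0" --pt "0 0 -2 0" --pt "0 0 -2 0" --pt "0 0 -2 0" --pt "0 0 -1 0" --pt "0 0 0 0"

```text
t: 27.07
tool_pos: [0.4678, 0.1764, 0.2264]
tcp_rot: [-0.033, 0.957, 0.012, 0.287]
wrist_force: [1.2, 0.1, -0.8]
grip_width: 0.469
gripper_force: 60.6
```

```bash
python3 -c "
from h import *
cv2.imwrite('pics/s4.png',capture('side')[:,:,::-1]);cv2.imwrite('pics/t4.png',capture('top')[:,:,::-1])
crop('s4',180,100,200,150,4,'s4c')
go([.45,.16,.36])"
```

```text
t 27.17 tcp [0.4674 0.1759 0.2237] q [ 0.292 -0.392  2.287 -0.187  0.687 -1.238] F [ 0.1  0.1 -0.9] w 0.466 g 60.6
tool x,y,z cols
 [[-0.835 -0.07   0.546]
 [-0.057  0.998  0.041]
 [-0.547  0.003 -0.837]]
shift cm [ -5.91  -1.43 -12.42]
```

View pics/s4c.png

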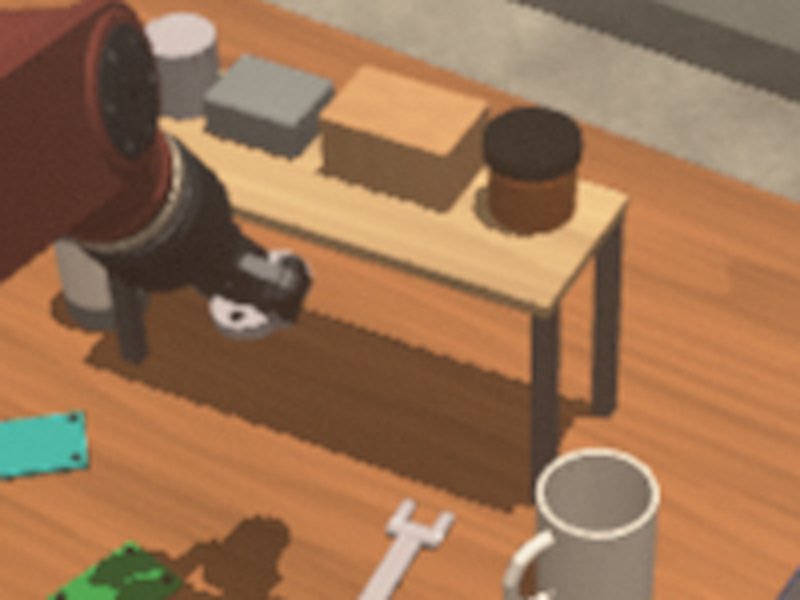

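The flange is held in the jaws at crop pixel (245,315), the bench under the board is empty, and the spanner and mug have not moved.

Call:
arm_command --pt "-0.9 -0.2 -1.8 0" --pt "-0.9 -0.2 -1.8 0" --pt "-0.9 -0.2 -1.8 0" --pt "-0.9 -0.2 -1.8 0" --pt "-0.9 -0.2 -1.8 0" --pt "-0.9 -0.2 -1.8 0" --pt "0 0 0 0"

```text
t: 27.75
tool_pos: [0.4569, 0.1629, 0.3482]
tcp_rot: [-0.033, 0.957, 0.012, 0.289]
wrist_force: [0.5, 0.8, -0.1]
grip_width: 0.466
gripper_force: 61.1
```

```bash
python3 -c "
from h import *
go([.665,-.235,.31])"
```

```text
t 27.75 tcp [0.4569 0.1629 0.3482] q [ 0.263 -0.549  2.154 -0.126  0.963 -1.335] F [ 0.5  0.8 -0.1] w 0.466 g 61.1
tool x,y,z cols
 [[-0.831 -0.07   0.552]
 [-0.056  0.998  0.041]
 [-0.553  0.004 -0.833]]
shift cm [-12.95 -41.16  13.01]
```

Call:
arm_command --pt "-0.72 -2.29 0.72 0" --pt "-0.72 -2.29 0.72 0" --pt "-0.72 -2.29 0.72 0" --pt "-0.72 -2.29 0.72 0" --pt "-0.72 -2.29 0.72 0" --pt "-0.72 -2.29 0.72 0" --pt "-0.72 -2.29 0.72 0" --pt "-0.72 -2.29 0.72 0" --pt "-0.72 -2.29 0.72 0" --pt "-0.72 -2.29 0.72 0" --pt "-0.72 -2.29 0.72 0" --pt "-0.72 -2.29 0.72 0" --pt "-0.72 -2.29 0.72 0" --pt "-0.72 -2.29 0.72 0" --pt "-0.72 -2.29 0.72 0" --pt "-0.72 -2.29 0.72 0" --pt "-0.72 -2.29 0.72 0" --pt "-0.72 -2.29 0.72 0" --pt "0 0 0 0" --pt "0 0 0 0"

```text
t: 29.42
tool_pos: [0.6618, -0.2368, 0.3008]
tcp_rot: [-0.032, 0.959, 0.012, 0.283]
wrist_force: [0.5, -0.0, -1.1]
grip_width: 0.464
gripper_force: 61.2
```

```bash
python3 -c "
from h import *
cv2.imwrite('pics/s5.png',capture('side')[:,:,::-1]);cv2.imwrite('pics/t5.png',capture('top')[:,:,::-1])
crop('s5',330,60,200,190,3.15,'s5c');crop('t5',340,60,150,190,3.15,'t5c')
a=cv2.imread('pics/s5c.png');b=cv2.imread('pics/t5c.png');cv2.imwrite('pics/c5.png',cv2.resize(np.hstack([a,b]),(790,430)))
go([.665,-.235,.1])"
```

```text
t 29.52 tcp [ 0.6617 -0.2352  0.3024] q [-0.59   0.05   1.757  0.44   0.912 -2.426] F [-0.4  0.1 -1.7] w 0.466 g 61.2
tool x,y,z cols
 [[-0.837 -0.07   0.543]
 [-0.056  0.998  0.042]
 [-0.544  0.005 -0.839]]
shift cm [10.74 -0.11 17.16]
```

View pics/c5.png

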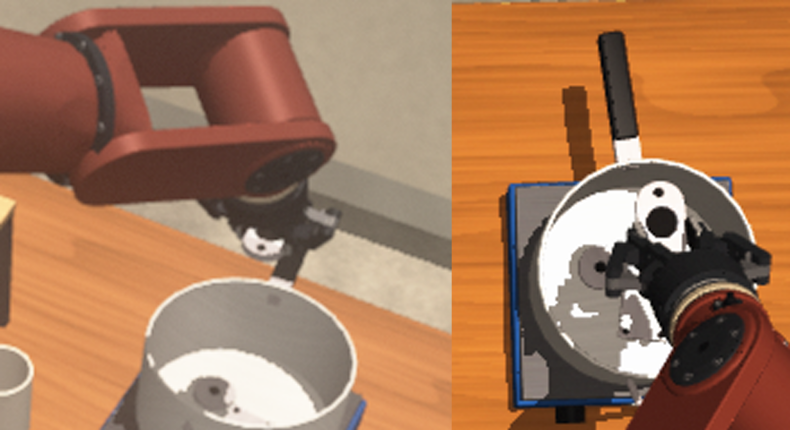

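The flange is held level over the pot, with the disc and cover visible inside. q6 is near its range end, so I turn back before lowering.

Call:
arm_command --pt "0 0 0 0.12" --pt "0 0 0 0.12" --pt "0 0 0 0.12" --pt "0 0 0 0.12" --pt "0 0 0 0.12" --pt "0 0 0 0"

```text
t: 30.02
tool_pos: [0.6621, -0.2344, 0.3048]
tcp_rot: [0.252, 0.925, 0.095, 0.269]
wrist_force: [-0.7, 0.1, -2.3]
grip_width: 0.466
gripper_force: 61.2
```

```bash
python3 -c "
from h import *
go([.665,-.235,.1])"
```

```text
t 30.02 tcp [ 0.6621 -0.2344  0.3048] q [-0.589  0.047  1.757  0.44   0.912 -1.824] F [-0.7  0.1 -2.3] w 0.466 g 61.2
tool x,y,z cols
 [[-0.729  0.414  0.545]
 [ 0.517  0.855  0.041]
 [-0.449  0.312 -0.837]]
shift cm [ 8.95 -6.32 17.31]
```

Call:
arm_command --pt "0.9 -0.63 1.73 0" --pt "0.9 -0.63 1.73 0" --pt "0.9 -0.63 1.73 0" --pt "0.9 -0.63 1.73 0" --pt "0.9 -0.63 1.73 0" --pt "0.9 -0.63 1.73 0" --pt "0.9 -0.63 1.73 0" --pt "0.45 -0.32 0.87 0" --pt "0.45 -0.32 0.87 0" --pt "0 0 0 0"

```text
t: 30.85
tool_pos: [0.6635, -0.2351, 0.1385]
tcp_rot: [0.251, 0.925, 0.095, 0.267]
wrist_force: [0.6, 0.7, -2.1]
grip_width: 0.468
gripper_force: 61.2
```

```bash
python3 -c "
from h import *
go([.665,-.235,.09])"
```

```text
t 30.85 tcp [ 0.6635 -0.2351  0.1385] q [-0.588  0.239  1.878  0.597  0.641 -2.045] F [ 0.6  0.7 -2.1] w 0.468 g 61.2
tool x,y,z cols
 [[-0.731  0.414  0.543]
 [ 0.516  0.856  0.042]
 [-0.447  0.311 -0.839]]
shift cm [ 2.06 -1.44  4.15]
```

Call:
arm_command --pt "0.31 -0.22 0.63 0" --pt "0.31 -0.22 0.63 0" --pt "0.31 -0.22 0.63 0" --pt "0.31 -0.22 0.63 0" --pt "0.31 -0.22 0.63 0" --pt "0 0 0 0" --pt "0 0 0 0"

```text
t: 31.43
tool_pos: [0.6657, -0.2362, 0.1034]
tcp_rot: [0.252, 0.925, 0.095, 0.268]
wrist_force: [0.2, 0.4, -1.7]
grip_width: 0.467
gripper_force: 61.2
```

```bash
python3 -c "
from h import *
st()"
```

```text
t 31.43 tcp [ 0.6657 -0.2362  0.1034] q [-0.587  0.296  1.886  0.654  0.585 -2.112] F [ 0.2  0.4 -1.7] w 0.467 g 61.2
tool x,y,z cols
 [[-0.729  0.414  0.545]
 [ 0.517  0.855  0.041]
 [-0.449  0.311 -0.838]]
```

Call:
arm_command --pt "0.22 -0.16 0.43 0" --pt "0.22 -0.16 0.43 0" --pt "0 0 0 0" --pt "0 0 0 0"

```text
t: 31.77
tool_pos: [0.6661, -0.2365, 0.0937]
tcp_rot: [0.252, 0.925, 0.095, 0.269]
wrist_force: [0.0, -0.3, -1.3]
grip_width: 0.467
gripper_force: 61.2
```

Call:
arm_command --pt "0 0 0 0" --pt "0 0 0 0" --pt "0 0 0 0" --pt "0 0 0 0" --pt "0 0 0 0" --pt "0 0 0 0" --jaw 0.5

```text
t: 32.27
tool_pos: [0.6666, -0.2368, 0.0947]
tcp_rot: [0.251, 0.925, 0.095, 0.27]
wrist_force: [0.2, -0.2, -0.7]
grip_width: 0.748
gripper_force: 0.0
```

Call:
arm_command --pt "-0.45 0.31 -0.87 0" --pt "-0.45 0.31 -0.87 0" --pt "-0.9 0.63 -1.73 0" --pt "-0.9 0.63 -1.73 0" --pt "-0.9 0.63 -1.73 0" --pt "-0.9 0.63 -1.73 0" --pt "-0.9 0.63 -1.73 0" --pt "-0.9 0.63 -1.73 0" --pt "-0.9 0.63 -1.73 0" --pt "-0.9 0.63 -1.73 0" --pt "-0.9 0.63 -1.73 0" --pt "0 0 -2 0" --pt "0 0 -2 0" --pt "0 0 -2 0" --pt "0 0 -2 0" --pt "0 0 -2 0" --pt "0 0 0 0" --pt "0 0 0 0"

```text
t: 33.77
tool_pos: [0.6092, -0.2409, 0.3863]
tcp_rot: [0.251, 0.924, 0.094, 0.272]
wrist_force: [0.2, -0.5, 0.2]
grip_width: 0.753
gripper_force: 0.0
```

```bash
python3 -c "
from h import *
cv2.imwrite('pics/s6.png',capture('side')[:,:,::-1]);cv2.imwrite('pics/t6.png',capture('top')[:,:,::-1])
crop('s6',190,100,310,220,2.6,'s6c');a=cv2.imread('pics/s6c.png');cv2.imwrite('pics/s6c.png',cv2.resize(a,(790,560)))
st()"
```

```text
t 33.87 tcp [ 0.6087 -0.24    0.3824] q [-0.656 -0.1    1.757  0.428  1.072 -1.823] F [-0.4 -0.3 -0.8] w 0.754 g 0.0
tool x,y,z cols
 [[-0.729  0.414  0.545]
 [ 0.516  0.855  0.04 ]
 [-0.45   0.311 -0.837]]
```

View pics/s6c.png

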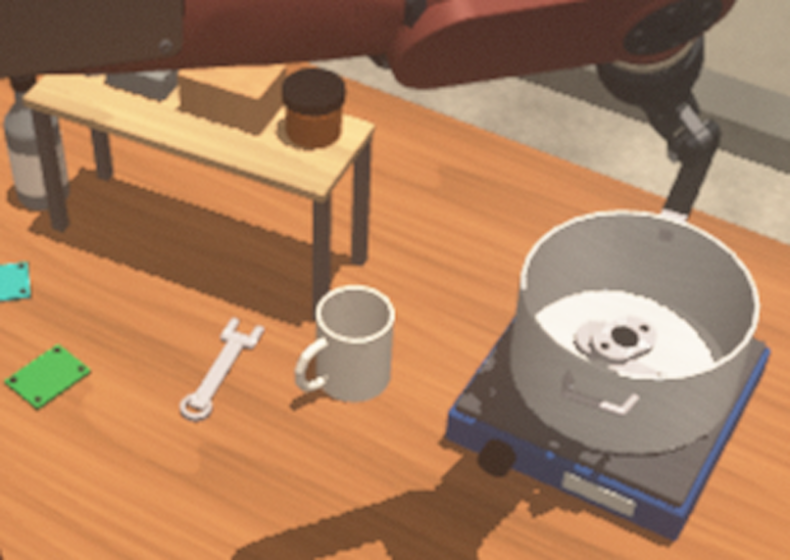

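The flange lies in the pot at crop pixel (622,338), on top of the disc and cover. The pot is upright on the hotplate, and the mug, bottle and spanner are where they were.

```bash
python3 -c "
from cell import order
print(order.hand_in())"
```

```text
the job is handed in; nothing more can be done
None
```

The cover plate, flange and disc were each lowered into the pot and released inside it, and I handed the job in at about 34 s; the last picture showed the pot upright on its hotplate and the mug, bottle and spanner in place, but the hand-in returned no verdict.

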